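# Hold the battery box open for a battery change

## Task

I am about to change the remote's batteries: take the black remote case out of its sloping wooden rest, stand it upright on its long thin edge along the middle of the cork mat and let go of it. Then lift the sprung lid of the green battery box by its steel bar until it is open 50 degrees from shut, and hold it still there so that I can pick out the cells: finish while still holding the lid, because it springs shut when let go. Leave the ashtray, bottle opener, mug and jar where they are.

Things in the scene. Friction and masses are not known exactly. Their poses are not given: they have to be found in the camera images.
- remote_case: Loose black plastic case, a slab 24 mm thick (its x), 140 long (its y), 70 wide (its z), about 140 g; origin at its centre. At the start it leans in the rest: y level, z tipped 34 deg from vertical, its upper long edge leaning towards the rest's -x (roughly to the robot). Standing on either long thin edge it is 70 mm tall, its centre 35 mm above what it stands on.
- rest: Fixed dark wooden V-shaped rest, 70 (x) by 110 mm (y), about 45 mm tall; origin at the centre of its underside. It supports the lower 26 mm of the case's rear (-x) face and its lower long edge; the upper 44 mm of the case is free to be pinched across its 24 mm thickness, gripper tilted to lie in the plane of the case. The case comes out along its own z.
- mat: Fixed cork mat, 80 mm (x) by 180 mm (y), 3 mm thick, flat on the ledge, in a row with the rest and the battery box (any order); origin at the centre of its underside; the case is to stand over its middle with its long side along the mat's y, either way round.
- battery_box: Fixed green metal box of battery cells, 140 mm (x) by 160 mm (y), 80 mm tall, walls 5 mm; origin at the centre of its underside. Its lid (6 mm thick) is hinged along the +x rim, the side away from the robot; the bar is on the -x side, towards the robot.
- lid_hinge (a point): Point on the lid's hinge axis, at the middle of the box's far (+x) rim, 83 mm above the ledge; the axis runs along the box's y.
- lid_bar (a point): Middle of the lid's round steel bar, 10 mm diameter, 100 long, parallel to the hinge (box's y), 190 mm from it. When shut it is 83 mm above the ledge, 50 mm out from the lid's front edge, with open space between for a finger and nothing beneath; a 10 mm arm joins each end to the lid. Pinched from above, it turns between the fingers, so the gripper may stay upright.
- lid (a joint): Opening angle of the lid in rad: 0 shut (level), grows as the bar rises and moves away from the robot (bar height = 83 mm + 190 mm x sin of the angle); stop at 1.75. A spring and its weight (about 0.3 kg) press it shut; holding the bar at 50 deg (0.873 rad) takes about 7 N straight up.
- ashtray: Loose empty green glass ashtray, 110 mm across, 32 mm tall, towards the back; origin at the centre of its underside. Leave alone.
- bottle_opener: Loose flat steel bottle opener, 126 mm long (its y), 36 mm wide, 4 mm thick, the thing nearest the robot; origin near its middle, on its underside. Leave alone.
- mug: Loose blue ceramic mug, 80 mm across, 90 mm tall, off to the side; origin at the centre of its underside. Leave alone.
- jar: Loose amber glass jar with yellow cap, 70 mm across, 90 mm tall, off to the side; origin at the centre of its underside. Leave alone.

How it is judged (in metres and radians):
On the way, in this order (a step that is already met when the one before it is completed fails the run):
1. the remote case stands released on its long thin edge along the middle of the mat, the lid still shut (angle between remote_case's own x axis and vertical between 1.4508 and 1.6908 rad and angle between remote_case's own y axis and vertical between 1.4508 and 1.6908 rad and height (world z) of remote_case between 0.032 and 0.044 m and x of remote_case in the frame of mat between -0.03 and 0.03 m and y of remote_case in the frame of mat between -0.032 and 0.032 m and angle between the y axis of remote_case and the y axis of mat, either way round below 0.26 rad and linear speed of remote_case below 0.02 m/s and angular speed of remote_case below 0.15 rad/s and contact force between the fingers and remote_case below 0.1 N and value of joint lid below 0.15 rad), for 0.3 s.
2. the fingers have lifted the lid to 50 degrees (value of joint lid between 0.750492 and 0.994838 rad and contact force between the fingers and lid above 1 N), for 0.3 s.
At the end, for the whole second after the job is handed in: Fingers hold the lid still (contact over 1 N) at 50 degrees, give or take 7; the case stands at rest, released, on a long thin edge (within 7 degrees of upright) on the mat, centred within 30 mm across and 32 mm along, within 15 degrees of the mat's length (all of step 2 and velocity of joint lid between -0.1 and 0.1 rad/s and contact force between each of lid, the fingers and remote_case below 0.1 N and angle between remote_case's own x axis and vertical between 1.4508 and 1.6908 rad and angle between remote_case's own y axis and vertical between 1.4508 and 1.6908 rad and height (world z) of remote_case between 0.032 and 0.044 m and x of remote_case in the frame of mat between -0.03 and 0.03 m and y of remote_case in the frame of mat between -0.032 and 0.032 m and angle between the y axis of remote_case and the y axis of mat, either way round below 0.26 rad and linear speed of remote_case below 0.02 m/s and angular speed of remote_case below 0.15 rad/s); the arm keeps its last pose, push and grip.
It fails at once if the ashtray, bottle opener, mug or jar is pushed more than 30 mm from its place (distance of any of ashtray, bottle_opener, mug, jar from where it was at the start of the episode above 0.03 m).
It also fails if it takes over 56 s, if anything falls off the work surface, if the arm or the gripper's body presses on something with over 40 N, if the wrist force passes 120 N, or if a joint passes its speed limit or range.

## Robot

A 6-joint arm with a two-finger parallel gripper is mounted at the origin on the work surface. World frame = base frame: x ahead of the robot, y to its left, z up, the work surface at z = 0. Lengths are in mm, angles in degrees, forces in N, time in s.
With the tool pointing down it reaches from about 350 to 850 mm from the base axis. Payload 8.1 kg.
Tool frame: the origin (TCP) lies midway between the tips of the shut fingers; the grasp point (between the pads) lies grip_depth behind it (grip_depth is the distance from the TCP to the grasp point, in mm); z points along the fingers, y is the line along which they close (so a half turn about z gives the same grasp; the last joint's range is limited). The gripper opens to 85 mm and grips with 20 to 120 N. Pads are 22 mm wide; open, the fingers measure 114 mm over their backs; the gripper's body (76 mm by 85 mm) begins 54 mm behind the grasp point. The pads swing forward as they close: fully open they stand 13 mm farther back than shut.
Start: joints at [-68.491, 7.471, 85.268, -0, 87.261, -4.893], TCP at [266.818, -537.413, 198.792] pointing down, gripper open.
Joint ranges: [-169.43, 169.43], [-51.17, 129.36], [1.28, 143.12], [-76.62, 256.62], [0, 156.53], [-152.29, 152.29]. Speed limits (degrees/s): [136.94, 136.94, 159.86, 180, 180, 180].

## Interface

Orientations are given as [roll, pitch, yaw] about the fixed x, y, z axes, in that order (R = Rz(yaw) Ry(pitch) Rx(roll)).
In Python, from bench import sense, snapshot, hand_in, grip_depth gives the robot as it stands. The module is installed in compiled form; this text tells all that it offers.
- The arm moves only by the tool apply_moves, never from a script. Its argument "series" is text: rows parted by semicolons, each of 5 numbers parted by spaces: the shift along the tool's x, y, z each as a share of 0.3 m, from -1 to 1, then the turn about the tool's z as a share of 2 rad, from -1 to 1, then the gripper's target within -1 to 1 (shut at 1, half-way at 0, fully open at -1). In form: tx ty tz twist gripper; .... A call has 1 to 5 rows; each row shifts and turns the commanded pose from where the row before left it, along the tool's axes as they then stand; what a row does not reach is not made up. A row lasts 1/12 s, in which the tool goes at most 41.7 mm and 7.16 degrees, less where a joint would pass 70% of its speed; a pose out of reach is approached as far as the arm can. A call with a number of a shift or a turn outside -1 to 1 is refused whole. A call with a gripper value outside its range is refused whole. The fingers move at their own pace and stop on an object; "squeeze" is the grip in N (left out, the last holds). Time passes only in rows, so rows that do not move let the fingers close. It gives the time, the measured TCP pose, the force, the opening and the grip force at its end, in the units of the state.
- sense(): the state, without advancing time (a new reading comes with each control period).
- snapshot(name): name is "side" or "top"; returns a dict with "frame" (384x512x3 uint8, blue, green, red), "depth" (384x512 float32, mm along the optical axis (not along the pixel's ray), 0 where there is no reading), "intrinsics" (3x3 intrinsics, pixels), "extrinsics" (4x4, takes a point from camera to world coordinates). Camera axes: x right, y down, z forward; pixel columns grow to the right and rows downward; lengths in mm; the calibration is good to about 2 mm. A picture is of the moment at which its call begins.
- hand_in(): hands the job in; it is judged then, once.
The state is a dict: "time": time; "joint_pos": joint angles; "qd": joint speeds; "joint_efforts": joint torques, N m; "tool_pos": TCP position; "tcp_rot": TCP orientation; "ft_force": force on the tool from outside, world axes, zero at the start; "wrist_torque": the same for the moment, N m; "finger_gap": finger opening in mm; "grip_force": force on a finger pad.
Only numpy, scipy, OpenCV 4.12 (cv2) and the standard library are available. Lean on these libraries where they do the work, as an engineer would, in place of code of your own. Each camera call takes 0.05 s, during which the arm holds its last target. There are 200 camera calls.

## Working session

There is one attempt and no reset: what is moved stays moved. The work goes in short steps, Python scripts to look and compute and a tool call to move; the robot and the scene stay as the last step left them, time stands still between calls to the robot, and variables do not carry over. Pictures are saved under pics/ and viewed, at most 10 in all, crops included, and the job is handed in when it is done.

Besides the shell and the picture viewer there is one more tool, called after ">>>" in YAML: its name, and indented under it one key for each argument. apply_moves: Moves the arm, as the interface text tells. Its arguments: {"type":"object","properties":{"series":{"type":"string"},"squeeze":{"type":"number"}},"required":["series"]}

```bash
mkdir -p pics; python3 - <<'E'
from bench import *
import cv2,numpy as np
print(sense(), grip_depth)
for n in("side","top"):
    s=snapshot(n); cv2.imwrite(f"pics/{n}0.png",s["frame"]); np.savez(f"{n}0.npz",**s)
    print(n,s["intrinsics"],s["extrinsics"].round(3))
E
```

```text
{'time': 0.0, 'joint_pos': array([-6.84920412e+01,  7.51495635e+00,  8.53315992e+01,  5.74750720e-04,
        8.72614183e+01, -4.89327953e+00]), 'qd': array([ 0.05272658,  0.07478361, -0.1261855 , -0.10201063,  0.07340768,
       -0.15397393]), 'joint_efforts': array([ 2.74446265e-04, -5.69398284e+01, -5.00548983e+01, -3.84692248e-04,
        1.50016072e-02,  6.26926453e-05]), 'tool_pos': array([ 266.58361233, -536.82533248,  197.72384214]), 'tcp_rot': array([-1.79892469e+02, -9.78211843e-03,  2.64012012e+01]), 'ft_force': array([-0.00165257,  0.3448044 , -0.51342916]), 'wrist_torque': array([0.01698227, 0.00254041, 0.01987705]), 'grip_force': 0.0, 'finger_gap': 85.48867377922672} 18.700000000000003
side [[453.91218248   0.         247.9299888 ]
 [  0.         453.91218248 181.4803144 ]
 [  0.           0.           1.        ]] [[-6.800000e-01 -5.670000e-01  4.650000e-01 -6.901200e+01]
 [-7.330000e-01  5.280000e-01 -4.280000e-01  6.081400e+02]
 [-3.000000e-03 -6.320000e-01 -7.750000e-01  1.147267e+03]
 [ 0.000000e+00  0.000000e+00  0.000000e+00  1.000000e+00]]
top [[398.49886592   0.         261.82057608]
 [  0.         398.49886592 191.41241564]
 [  0.           0.           1.        ]] [[ 2.000000e-02 -9.890000e-01  1.440000e-01  3.586900e+02]
 [-1.000000e+00 -1.800000e-02  9.000000e-03 -1.137900e+01]
 [-6.000000e-03 -1.440000e-01 -9.900000e-01  1.533878e+03]
 [ 0.000000e+00  0.000000e+00  0.000000e+00  1.000000e+00]]
```

View pics/side0.png

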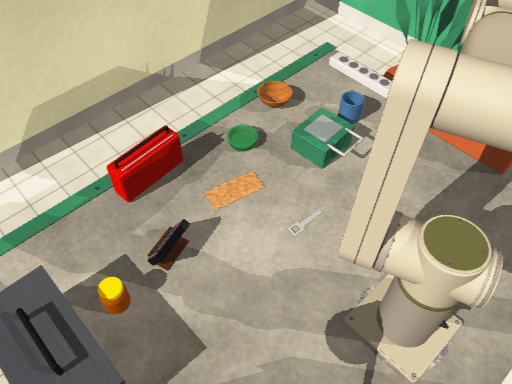

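View pics/top0.png

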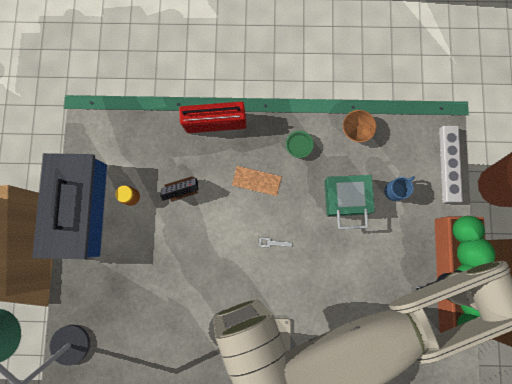

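Side view: case at (170,243), mat (235,190), green box (323,138) with its bar around (345,148), opener (305,222). Top view: case (180,188), mat (257,180), box (349,196), bar (352,227), mug (400,188).

```bash
cat > h.py <<'E'
import numpy as np,cv2
def cloud(s):
    K,T,d=s["intrinsics"],s["extrinsics"],s["depth"]
    v,u=np.indices(d.shape); p=np.stack([(u-K[0,2])/K[0,0]*d,(v-K[1,2])/K[1,1]*d,d],-1)
    return p@T[:3,:3].T+T[:3,3]
def ray(s,uv,z):
    K,T=s["intrinsics"],s["extrinsics"]; uv=np.asarray(uv,float).reshape(-1,2)
    r=np.c_[(uv-K[:2,2])/[K[0,0],K[1,1]],np.ones(len(uv))]@T[:3,:3].T; o=T[:3,3]
    return o+r*((z-o[2])/r[:,2])[:,None]
def rect(p):
    (c,wh,a)=cv2.minAreaRect(np.float32(p[:,:2])); w,h=wh
    if w<h: w,h,a=h,w,a+90
    return np.round([*c,w,h,(a+90)%180-90],1)
E
python3 - <<'E'
from h import *
for n,rm,rc,rb in(("side",(195,165,275,215),(140,212,195,272),(285,100,375,170)),("top",(225,160,290,200),(152,170,205,208),(315,170,380,235))):
    s=dict(np.load(n+"0.npz")); P=cloud(s); hsv=cv2.cvtColor(s["frame"],cv2.COLOR_BGR2HSV)
    H,S,V=[hsv[...,i].astype(int) for i in range(3)]
    def roi(m,r):
        o=np.zeros_like(m); o[r[1]:r[3],r[0]:r[2]]=m[r[1]:r[3],r[0]:r[2]]; return o
    m=roi((H<20)&(S>90)&(V>80),rm); v,u=np.nonzero(m); print(n,"mat",rect(ray(s,np.c_[u,v],3)),np.median(P[m][:,2]))
    m=roi((P[...,2]>8)&(V<75)&(S<140),rc)
    p=P[m]; print(" case n",len(p),"z",np.percentile(p[:,2],[1,50,99]),rect(p))
    for z0 in range(10,85,10):
        q=p[(p[:,2]>=z0)&(p[:,2]<z0+10)]
        if len(q)>5: print("  z",z0,len(q),rect(q))
    m=roi((H>60)&(H<90)&(S>80)&(P[...,2]>74),rb); p=P[m]; print(" boxtop",len(p),np.median(p[:,2]),rect(p))
    m=roi((P[...,2]>70)&(S<40),rb);p=P[m];print(" grey",len(p),np.median(p[:,2]),rect(p))
    f=cv2.resize(s["frame"][rc[1]-5:rc[3]+5,rc[0]-5:rc[2]+5],(390,300) ,interpolation=2); g=cv2.resize(s["frame"][rb[1]:rb[3],rb[0]:rb[2]],(390,300),interpolation=2)
    cv2.imwrite(f"pics/{n}1.png",np.hstack([f,g]))
a,b=cv2.imread("pics/side1.png"),cv2.imread("pics/top1.png"); cv2.imwrite("pics/c1.png",np.vstack([a,b]))
E
```

```text
side mat [623.   28.9 182.4  81.5  77.5] 2.6400112515979117
 case n 543 z [13.30452557 82.50572356 91.86030269] [290.2 478.3 753.3 126.6 -29.4]
  z 10 10 [576.9 321.1  68.9   2.1 -72.9]
  z 30 8 [565.6 386.   23.8   1.8  20.1]
  z 40 17 [591.3 337.8 114.2  27.8 -56. ]
  z 50 28 [587.  334.8 118.5  25.  -60.3]
  z 60 26 [576.1 341.8 103.8  25.7 -54.9]
  z 70 100 [564.1 314.2 138.7  31.1 -73.4]
  z 80 317 [564.4 311.5 141.2  27.2 -72.7]
 boxtop 933 85.37346313756416 [ 316.3  121.3 1227.   190.7  -60.5]
 grey 753 86.91469956471792 [ 247.5   39.7 1287.1  191.5  -52.4]
top mat [623.9  24.9 180.   79.7  77.7] 3.780988631590617
 case n 372 z [ 8.44304724 82.57243572 94.95390877] [520.6 189.1 498.9 129.2  65.6]
  z 20 7 [609.  311.8 118.7  11.  -80.2]
  z 30 38 [609.5 312.2 122.5  23.1 -81. ]
  z 40 16 [606.7 308.9 117.9  26.8 -81.1]
  z 50 12 [592.6 315.3 136.8  16.9 -79.3]
  z 60 17 [589.2 303.5 117.8  20.7 -81.9]
  z 70 40 [566.8 312.6 132.1  35.7 -71.9]
  z 80 183 [564.2 309.  139.9  28.4 -72. ]
 boxtop 953 87.01817520381132 [ 518.5 -195.5  455.6  173.8  -69.9]
 grey 838 88.68091084003004 [ 493.  -188.   405.5  180.2  -76.7]
```

View pics/c1.png

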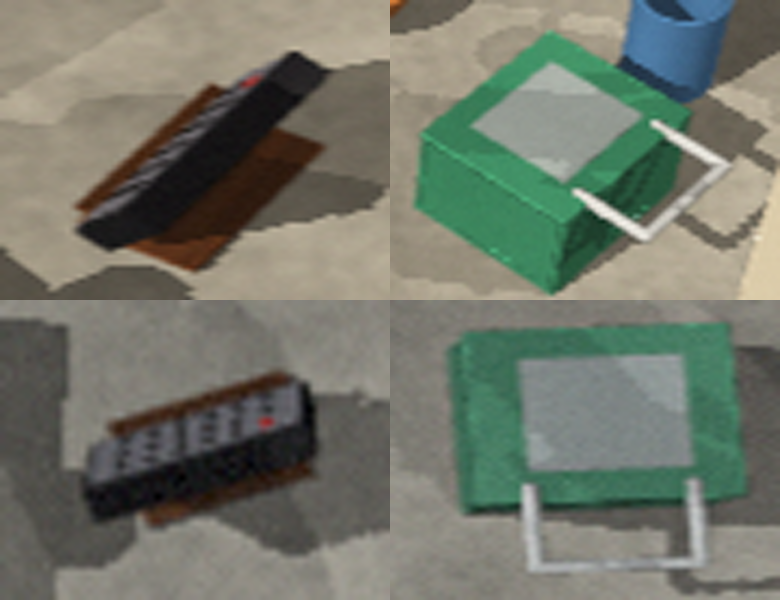

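The crops show the case leaning to the robot side in its rest, and the box lid's steel bar towards the robot. I'll refine the case faces, bar and box.

```bash
python3 - <<'E'
from h import *
for n,rc,rb in(("side",(140,212,195,272),(330,110,375,165)),("top",(152,170,205,208),(330,208,375,235))):
    s=dict(np.load(n+"0.npz")); P=cloud(s); hsv=cv2.cvtColor(s["frame"],cv2.COLOR_BGR2HSV); S,V=hsv[...,1].astype(int),hsv[...,2].astype(int)
    p=P[rc[1]:rc[3],rc[0]:rc[2]].reshape(-1,3); c=np.array([565,311,0])
    p=p[(np.abs(p-[575,311,70])<[70,100,27]).all(1)]
    for yaw in (17.5,):
        a=np.radians(yaw); t=np.radians(34); ex=np.array([np.cos(a),np.sin(a),0]); ey=np.array([-np.sin(a),np.cos(a),0]); ez=np.array([0,0,1.])
        cx=np.cos(t)*ex+np.sin(t)*ez; cz=np.cos(t)*ez-np.sin(t)*ex
        q=(p-c)@np.c_[cx,ey,cz]
        print(n,"q pct",np.percentile(q,[1,5,50,95,99],axis=0).round(1).tolist())
        for k,nm in((0,"cx"),(2,"cz")):
            h,e=np.histogram(q[:,k],np.arange(-30,140,3)); i=np.argsort(h)[-4:]; print(nm,[(e[j],h[j]) for j in sorted(i)])
    v,u=np.nonzero((V>150)&(S<35)); k=(u>=rb[0])&(u<rb[2])&(v>=rb[1])&(v<rb[3]); w=ray(s,np.c_[u,v][k],83)
    print("bar px",k.sum(),rect(w), cv2.boxPoints(cv2.minAreaRect(np.float32(w[:,:2]))).round(0).tolist(), np.median(P[v[k],u[k],2]))
    H=hsv[...,0]; m=(H>60)&(H<90)&(S>80)&(P[...,2]>76)&(P[...,2]<92); q=P[m]; q=q[(q[:,0]>480)&(q[:,0]<720)&(q[:,1]<-80)&(q[:,1]>-330)]
    print("lid",len(q),rect(q))
E
```

```text
side q pct [[31.3, -65.9, 20.7], [33.1, -58.2, 26.3], [47.1, 12.3, 70.9], [56.2, 70.7, 75.5], [56.8, 71.8, 76.8]]
cx [(np.int64(33), np.int64(60)), (np.int64(48), np.int64(65)), (np.int64(51), np.int64(62)), (np.int64(54), np.int64(160))]
cz [(np.int64(66), np.int64(49)), (np.int64(69), np.int64(143)), (np.int64(72), np.int64(192)), (np.int64(75), np.int64(40))]
bar px 277 [ 485.1 -343.6  167.2  107.5  -49.4] [[390.0, -315.0], [499.0, -442.0], [580.0, -372.0], [472.0, -245.0]] 86.78946014449798
lid 544 [ 561.7 -281.4  140.3   97.6    1.1]
top q pct [[31.2, -71.0, 16.1], [33.3, -65.9, 23.2], [52.3, -2.8, 69.8], [56.6, 60.2, 77.8], [57.6, 66.2, 81.0]]
cx [(np.int64(39), np.int64(32)), (np.int64(48), np.int64(31)), (np.int64(51), np.int64(112)), (np.int64(54), np.int64(129))]
cz [(np.int64(66), np.int64(19)), (np.int64(69), np.int64(47)), (np.int64(72), np.int64(102)), (np.int64(75), np.int64(61))]
bar px 186 [ 465.3 -327.8  158.9   90.8  -88.9] [[418.0, -249.0], [421.0, -408.0], [512.0, -406.0], [509.0, -247.0]] 86.11483563385355
lid 495 [ 562.3 -286.   139.7   93.8    3.2]
```

>>> apply_moves:
  series: "0 0 -0.1 0 -1; 0 0 0 0 -1"
  squeeze: 25

```text
time: 0.27
tool_pos: [267.4, -538.7, 233.0]
tcp_rot: [179.7, 0.0, 26.4]
ft_force: [0.5, -0.8, 1.3]
finger_gap: 85.1
grip_force: 0.0
```

```bash
cat > plan.py <<'E'
import sys,numpy as np
from bench import sense
# plan.py x y z yaw gripper [N]: rows in tool axes
x,y,z,yaw,g=map(float,sys.argv[1:6]); s=sense(); p=np.array(s["tool_pos"]); w=s["tcp_rot"][2]
d=np.array([x,y,z])-p; dy=(yaw-w+180)%360-180
N=int(sys.argv[6]) if len(sys.argv)>6 else int(max(np.ceil(np.linalg.norm(d)/38),np.ceil(abs(dy)/6.9),1))
print("t",s["time"],"d",d.round(1),"dyaw",round(dy,1),"N",N); out=[]
for i in range(N):
    a=np.radians(w+dy*i/N); e=d/N
    out.append("%.3f %.3f %.3f %.4f %g"%((e[0]*np.cos(a)+e[1]*np.sin(a))/300,(e[0]*np.sin(a)-e[1]*np.cos(a))/300,-e[2]/300,-np.radians(dy/N)/2,g))
for i in range(0,N,5): print("; ".join(out[i:i+5]))
E
python3 plan.py 567.4 311.8 230 107.5 -1 24
python3 - <<'E'
from h import *
for n in("side","top"):
    s=dict(np.load(n+"0.npz")); P=cloud(s); hsv=cv2.cvtColor(s["frame"],cv2.COLOR_BGR2HSV); H,S,V=[hsv[...,i].astype(int) for i in range(3)]
    q=P[(H>60)&(H<90)&(S>60)&(P[...,2]>76)&(P[...,2]<96)]; q=q[(np.abs(q[:,:2]-[570,-320])<[110,120]).all(1)]; print(n,"lid",len(q),rect(q))
    # bar: pixels standing 60+ mm above ledge, robot side of lid
    for nm,m in(("z",(P[...,2]>65)&(P[...,2]<100)),("col",(S<35)&(V>165))):
        q=P[m]; w=ray(s,np.argwhere(m)[:,::-1],83)
        k=(np.abs(w[:,:2]-[450,-330])<[40,75]).all(1); w=w[k]; print(nm,len(w),rect(w) if len(w)>4 else "")
        h,e=np.histogram(w[:,0],np.arange(410,492,5)); print(list(zip(e.astype(int).tolist(),h.tolist())))
        b=w[np.abs(w[:,0]-e[h.argmax()]-2.5)<6]; print(" barline",len(b),b.mean(0).round(1),rect(b))
E
```

```text
t 0.2667 d [300.  850.5  -3. ] dyaw 81.1 N 24
0.090 -0.087 0.000 -0.0295 -1; 0.095 -0.082 0.000 -0.0295 -1; 0.100 -0.076 0.000 -0.0295 -1; 0.104 -0.070 0.000 -0.0295 -1; 0.108 -0.064 0.000 -0.0295 -1
0.111 -0.057 0.000 -0.0295 -1; 0.115 -0.051 0.000 -0.0295 -1; 0.117 -0.044 0.000 -0.0295 -1; 0.120 -0.037 0.000 -0.0295 -1; 0.122 -0.030 0.000 -0.0295 -1
0.123 -0.023 0.000 -0.0295 -1; 0.124 -0.015 0.000 -0.0295 -1; 0.125 -0.008 0.000 -0.0295 -1; 0.125 -0.001 0.000 -0.0295 -1; 0.125 0.007 0.000 -0.0295 -1
0.124 0.014 0.000 -0.0295 -1; 0.123 0.022 0.000 -0.0295 -1; 0.122 0.029 0.000 -0.0295 -1; 0.120 0.036 0.000 -0.0295 -1; 0.118 0.043 0.000 -0.0295 -1
0.115 0.050 0.000 -0.0295 -1; 0.112 0.056 0.000 -0.0295 -1; 0.108 0.063 0.000 -0.0295 -1; 0.104 0.069 0.000 -0.0295 -1
side lid 913 [ 564.7 -318.7  172.1  141.2  -86.4]
z 171 [ 466.6 -319.9  124.1   52.4  -87.1]
[(410, 0), (415, 0), (420, 0), (425, 0), (430, 0), (435, 4), (440, 25), (445, 38), (450, 23), (455, 10), (460, 9), (465, 9), (470, 10), (475, 10), (480, 9), (485, 24)]
 barline 78 [ 447.4 -324.3   83. ] [ 447.4 -326.5  112.5   11.4 
[... 194 characters left out ...]
), (480, 9), (485, 8)]
 barline 58 [ 447.2 -324.    83. ] [ 447.3 -327.   111.5   11.2  -90. ]
top lid 991 [ 564.8 -322.   166.4  139.6  -86.3]
z 142 [ 465.2 -328.   109.5   47.2  -88.9]
[(410, 0), (415, 0), (420, 0), (425, 0), (430, 0), (435, 0), (440, 33), (445, 46), (450, 6), (455, 8), (460, 9), (465, 9), (470, 6), (475, 9), (480, 8), (485, 8)]
 barline 71 [ 447.  -332.8   83. ] [ 447.  -329.5  105.3   10.9  -88.9]
col 75 [ 465.1 -326.5  106.1   47.2  -88.9]
[(410, 0), (415, 0), (420, 0), (425, 0), (430, 0), (435, 0), (440, 19), (445, 15), (450, 3), (455, 5), (460, 5), (465, 6), (470, 4), (475, 6), (480, 6), (485, 6)]
 barline 29 [ 444.1 -309.5   83. ] [ 445.2 -327.6  101.5    7.2  -88.9]
```

>>> apply_moves:
  series: "0.090 -0.087 0 -0.0295 -1; 0.095 -0.082 0 -0.0295 -1; 0.100 -0.076 0 -0.0295 -1; 0.104 -0.070 0 -0.0295 -1; 0.108 -0.064 0 -0.0295 -1"

```text
time: 0.68
tool_pos: [329.8, -358.5, 228.6]
tcp_rot: [180.0, -0.0, 43.4]
ft_force: [1.2, -0.5, -0.0]
finger_gap: 85.5
grip_force: 0.0
```

>>> apply_moves:
  series: "0.111 -0.057 0 -0.0295 -1; 0.115 -0.051 0 -0.0295 -1; 0.117 -0.044 0 -0.0295 -1; 0.120 -0.037 0 -0.0295 -1; 0.122 -0.030 0 -0.0295 -1"

```text
time: 1.1
tool_pos: [392.4, -181.0, 228.9]
tcp_rot: [180.0, -0.0, 60.4]
ft_force: [1.9, -0.1, -0.2]
finger_gap: 85.3
grip_force: 0.0
```

>>> apply_moves:
  series: "0.123 -0.023 0 -0.0295 -1; 0.124 -0.015 0 -0.0295 -1; 0.125 -0.008 0 -0.0295 -1; 0.125 -0.001 0 -0.0295 -1; 0.125 0.007 0 -0.0295 -1"

```text
time: 1.52
tool_pos: [454.6, -3.7, 229.0]
tcp_rot: [179.9, -0.0, 77.3]
ft_force: [1.0, 0.4, 0.3]
finger_gap: 85.3
grip_force: 0.0
```

>>> apply_moves:
  series: "0.124 0.014 0 -0.0295 -1; 0.123 0.022 0 -0.0295 -1; 0.122 0.029 0 -0.0295 -1; 0.120 0.036 0 -0.0295 -1; 0.118 0.043 0 -0.0295 -1"

```text
time: 1.93
tool_pos: [517.2, 173.5, 228.8]
tcp_rot: [180.0, -0.0, 94.2]
ft_force: [1.3, -1.5, -0.0]
finger_gap: 85.4
grip_force: 0.0
```

>>> apply_moves:
  series: "0.115 0.050 0 -0.0295 -1; 0.112 0.056 0 -0.0295 -1; 0.108 0.063 0 -0.0295 -1; 0.104 0.069 0 -0.0295 -1; 0 0 0 0 -1"

```text
time: 2.35
tool_pos: [566.5, 318.7, 225.8]
tcp_rot: [-179.9, -0.1, 108.0]
ft_force: [0.1, 0.3, -1.0]
finger_gap: 85.4
grip_force: 0.0
```

```bash
python3 plan.py 567.4 311.8 130 107.5 -1; python3 -c "
from bench import sense;print(sense()['joint_pos'].round(1))"
```

```text
t 2.35 d [  0.9  -6.9 -95.8] dyaw -0.5 N 3
-0.008 -0.001 0.106 0.0014 -1; -0.008 -0.001 0.106 0.0014 -1; -0.008 -0.001 0.106 0.0014 -1
[24.8 14.8 74.2  0.1 91.1  6.8]
```

>>> apply_moves:
  series: "0 0 0.107 0 -1; 0 0 0.107 0 -1; 0 0 0.107 0 -1; 0 0 0 0 -1; 0 0 0 0 -1"

```text
time: 2.77
tool_pos: [564.9, 312.0, 130.2]
tcp_rot: [-179.7, 0.0, 107.5]
ft_force: [-0.3, -0.1, 0.8]
finger_gap: 85.0
grip_force: 0.0
```

```bash
python3 plan.py 567.4 311.8 66 107.5 -1;python3 -c "
from bench import *;import cv2;print(sense()['qd'].round(1))
cv2.imwrite('pics/s2.png',cv2.resize(snapshot('side')['frame'][170:300,90:260],(680,520)))"
```

```text
t 2.7667 d [  2.5  -0.2 -64.2] dyaw -0.0 N 2
-0.002 0.004 0.107 0.0001 -1; -0.002 0.004 0.107 0.0001 -1
[-0.  -2.7 -4.3  0.1  0.7 -0.1]
```

View pics/s2.png

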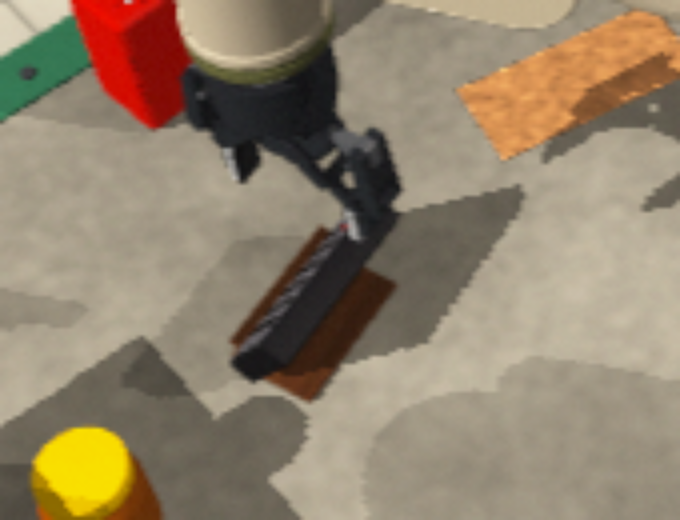

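The picture shows the gripper open above the case (case at about (315,300) in the crop), fingers straddling its thin direction. Descend and close.

>>> apply_moves:
  series: "0 0.006 0.1 0 -1; 0 0 0.115 0 -1; 0 0 0 0 -1; 0 0 0 0 -0.2; 0 0 0 0 0"
  squeeze: 30

```text
time: 3.23
tool_pos: [570.2, 314.3, 71.6]
tcp_rot: [179.8, -0.0, 107.5]
ft_force: [0.6, 0.4, 0.0]
finger_gap: 63.8
grip_force: 0.0
```

>>> apply_moves:
  series: "0 0 0 0 0.1; 0 0 0 0 0.2; 0 0 0 0 0.4; 0 0 0 0 0.4; 0 0 0 0 0.4"

```text
time: 3.65
tool_pos: [568.7, 313.7, 68.6]
tcp_rot: [180.0, -0.0, 107.5]
ft_force: [0.2, 0.4, 0.0]
finger_gap: 25.6
grip_force: 0.0
```

```bash
python3 -c "
from bench import *;import cv2,numpy as np
s=snapshot('side');t=snapshot('top')
cv2.imwrite('pics/s3.png',np.hstack([cv2.resize(s['frame'][200:290,120:230],(440,360)),cv2.resize(t['frame'][150:220,140:220],(411,360))])[:,:800])"
```

```text
(no output)
```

View pics/s3.png

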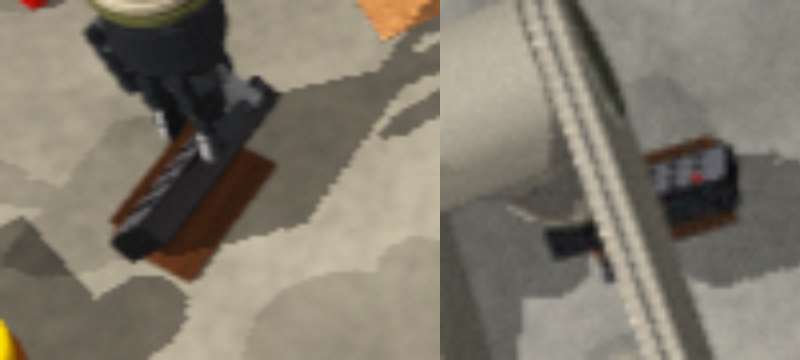

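The case still leans in the rest (left crop (190,190)), with the fingers beside its top edge and no force; I'll reopen, go deeper and close again.

>>> apply_moves:
  series: "0 0 0 0 -0.4; 0 0 0 0 -0.4; 0 0 0 0 -0.4; 0 0 0.037 0 -0.4; 0 0 0 0 -0.4"

```text
time: 4.17
tool_pos: [567.3, 313.1, 54.5]
tcp_rot: [-179.9, 0.0, 107.5]
ft_force: [0.0, -0.0, -1.0]
finger_gap: 59.7
grip_force: 0.0
```

>>> apply_moves:
  series: "0 0 0 0 0; 0 0 0 0 0.1; 0 0 0 0 0.2; 0 0 0 0 0.3; 0 0 0 0 0.4"

```text
time: 4.58
tool_pos: [568.6, 313.6, 57.2]
tcp_rot: [180.0, -0.0, 107.5]
ft_force: [-0.3, 0.4, 0.6]
finger_gap: 25.2
grip_force: 0.0
```

>>> apply_moves:
  series: "0 0 0 0 0.5; 0 0 0 0 0.5; 0 0 0 0 0.5"

```text
time: 4.83
tool_pos: [568.5, 313.6, 57.0]
tcp_rot: [180.0, -0.0, 107.5]
ft_force: [-0.4, 0.1, -0.0]
finger_gap: 21.2
grip_force: 0.0
```

```bash
python3 - <<'E'
from bench import *
from h import *
s=snapshot('side');t=snapshot('top');print(sense()['joint_pos'].round(1),sense()['tool_pos'])
T=s["extrinsics"];K=s["intrinsics"]
for q in([568.5,313.6,57],[579,315,56],[568.5-20*.3*-1,313.6,75]):
    c=(np.array(q)-T[:3,3])@T[:3,:3]; print((K@(c/c[2]))[:2], c[2])
cv2.imwrite('pics/s4.png',cv2.resize(s['frame'][200:280,130:210],(600,600),interpolation=2))
E
```

```text
[24.4 20.8 84.9 -0.  74.3  6.8] [568.44326127 313.59673414  56.95530525]
[170.95657419 243.1017785 ] 1267.3095050624763
[168.34946929 241.22235615] 1272.3638109872525
[168.7816865 238.3088601] 1256.1489840234306
```

View pics/s4.png

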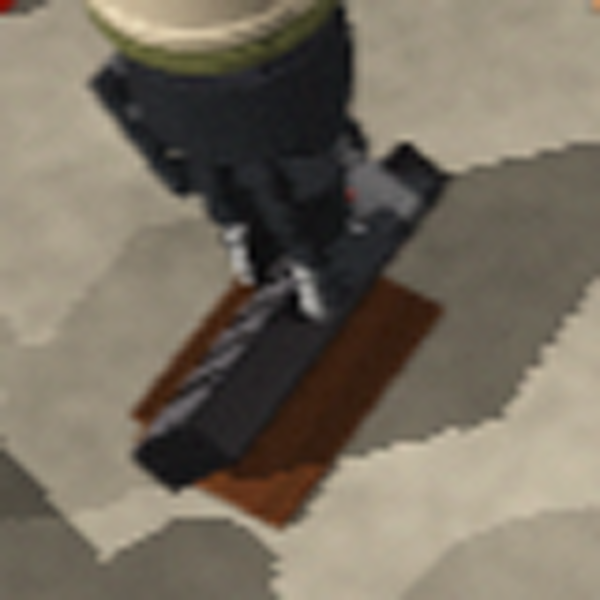

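The picture shows the case still in the rest, right pad tip at (310,310) overlapping the case's dark top face. The gap has closed under 24 mm without force, so I check cross-sections by depth.

```bash
python3 - <<'E'
from bench import *
from h import *
now=snapshot('side'); old=dict(np.load("side0.npz"))
a=np.radians(17.5); ex=np.array([np.cos(a),np.sin(a),0]); ey=np.array([-np.sin(a),np.cos(a),0])
for nm,s in(("old",old),("now",now)):
    P=cloud(s)[205:275,135:205].reshape(-1,3); q=np.c_[(P-[578.8,315.4,0])@ex,(P-[578.8,315.4,0])@ey,P[:,2]]
    for lo,hi in((40,62),(-62,-40),(-14,14)):
        k=(q[:,1]>lo)&(q[:,1]<hi)&(abs(q[:,0])<60); r=q[k]; r=r[np.argsort(r[:,0])]
        b=[(int(e),np.round(np.percentile(r[(r[:,0]>=e)&(r[:,0]<e+6),2],[15,50,85])).astype(int).tolist()) for e in range(-48,48,6) if ((r[:,0]>=e)&(r[:,0]<e+6)).sum()>1]
        print(nm,lo,b)
E
```

```text
old 40 [(-48, [-2, 0, 2]), (-42, [-2, 0, 1]), (-36, [-2, 0, 2]), (-30, [1, 76, 81]), (-24, [3, 81, 85]), (-18, [1, 84, 89]), (-12, [2, 6, 88]), (-6, [2, 7, 78]), (0, [-3, 3, 9]), (6, [-2, 6, 65]), (12, [-1, 51, 57]), (18, [46, 48, 49]), (24, [35, 36, 38]), (30, [31, 34, 37]), (36, [-4, 14, 33]), (42, [-1, 1, 3])]
old -62 [(-48, [-2, 0, 2]), (-42, [-2, -1, 2]), (-36, [-4, -2, 3]), (-30, [-1, 76, 82]), (-24, [1, 78, 85]), (-18, [4, 85, 89]), (-12, [4, 11, 89]), (-6, [0, 4, 82]), (0, [2, 6, 77]), (6, [28, 64, 66]), (12, [55, 56, 58]), (18, [48, 48, 51]), (24, [41, 41, 42]), (30, [34, 35, 37]), (36, [33, 36, 37])]
old -14 [(-48, [-3, -1, 2]), (-42, [-3, -1, 2]), (-36, [-4, 1, 3]), (-30, [-1, 8, 79]), (-24, [4, 81, 85]), (-18, [4, 82, 88]), (-12, [4, 7, 90]), (-6, [4, 8, 81]), (0, [7, 10, 45]), (6, [63, 66, 67]), (12, [53, 54, 60]), (18, [49, 49, 49]), (24, [34, 38, 39]), (30, [33, 35, 38]), (36, [33, 34, 35])]
now 40 [(-48, [-4, -1, 2]), (-42, [-3, 0, 1]), (-36, [-3, -1, 2]), (-30, [0, 79, 283]), (-24, [3, 82, 284]), (-18, [4, 88, 275]), (-12, [3, 86, 262]), (-6, [1, 9, 193]), (0, [-2, 7, 39]), (6, [-1, 5, 63]), (12, [-3, 25, 52]), (18, [43, 46, 48]), (24, [36, 38, 38]), (30, [31, 36, 38]), (36, [0, 31, 33]), (42, [-2, 1, 2])]
now -62 [(-48, [-3, -2, -1]), (-42, [-2, 0, 2]), (-36, [0, 1, 4]), (-30, [-2, 1, 77]), (-24, [-2, 4, 8]), (-18, [1, 5, 79]), (-12, [2, 5, 90]), (-6, [0, 6, 35]), (0, [1, 2, 7])]
now -14 [(-48, [142, 226, 252]), (-42, [-1, 138, 195]), (-36, [0, 141, 157]), (-30, [1, 80, 133]), (-24, [4, 7, 91]), (-18, [4, 6, 60]), (-12, [4, 7, 88]), (-6, [5, 7, 82]), (0, [13, 105, 132]), (6, [65, 103, 123]), (12, [54, 57, 115]), (18, [49, 51, 141]), (24, [39, 147, 155]), (30, [32, 36, 148]), (36, [33, 37, 166]), (42, [179, 184, 189])]
```

```bash
python3 - <<'E'
from bench import *
from h import *
s=snapshot('side'); P=cloud(s); V=s['frame'].astype(int).min(2)
c=np.array([568.5,313.6,0]); a=np.radians(17.5); R=np.c_[[np.cos(a),np.sin(a),0],[-np.sin(a),np.cos(a),0],[0,0,1]]
for v in range(228,246,1):
    print(v," ".join("%d/%d/%d/%d"%(*((P[v,u]-c)@R).round(),V[v,u]) for u in range(158,176,2)))
print(sense())
E
```

```text
228 22/12/132/38 13/12/139/29 13/5/130/21 12/-1/123/23 -16/19/170/39 -21/16/170/29 -20/8/159/20 -22/4/155/21 -21/-4/144/19
229 18/16/136/67 13/13/136/30 14/6/125/26 11/1/122/17 -14/17/162/37 -22/18/168/31 -22/11/160/19 -15/-2/137/21 -20/-4/138/22
230 87/-42/2/107 17/10/124/90 13/7/123/87 12/2/117/20 -15/19/161/35 -22/18/165/32 -21/11/154/18 -19/3/142/18 -23/0/141/20
231 87/-41/-2/107 17/12/121/146 12/10/123/64 12/3/113/17 10/-3/108/21 -22/19/161/32 -22/13/154/19 -20/4/139/19 -25/2/141/21
232 84/-37/-1/108 15/14/121/99 12/11/119/68 12/3/109/17 12/-4/99/21 -14/13/142/34 -22/14/149/29 -21/6/138/18 -28/6/143/29
233 81/-34/0/113 24/8/101/110 12/12/116/121 12/5/106/14 12/-3/96/16 -14/14/139/33 -22/14/145/36 -22/8/136/20 -29/7/140/36
234 81/-33/-4/114 75/-35/-1/93 12/12/111/121 9/8/107/16 13/-3/90/18 26/-21/55/55 -19/13/136/40 -24/10/137/26 -36/15/151/33
235 78/-29/-1/112 72/-31/0/111 14/11/104/142 10/8/102/15 11/0/91/42 -10/12/122/69 -22/16/138/77 -22/9/129/28 -32/12/139/34
236 77/-27/-3/110 71/-30/-3/108 14/12/100/113 12/7/94/15 31/-16/48/48 10/-5/78/41 -17/13/125/151 -19/8/119/40 -35/16/
[... 1009 characters left out ...]
 12/-20/9/15
{'time': 5.0333, 'joint_pos': array([2.43595474e+01, 2.07946562e+01, 8.48933117e+01, 3.00482862e-04,
       7.43116996e+01, 6.82698250e+00]), 'qd': array([ 0.05253612,  0.05071127, -0.00919713,  0.01843599, -0.02421488,
        0.01125463]), 'joint_efforts': array([-7.87031186e-04, -6.57097149e+01, -4.70270848e+01,  4.46444938e-05,
        9.35178214e-04,  6.33731361e-06]), 'tool_pos': array([568.43564686, 313.57579819,  56.91266381]), 'tcp_rot': array([ 1.79999704e+02, -3.26762499e-04,  1.07532484e+02]), 'ft_force': array([-0.6262728 ,  0.92463383, -0.16717074]), 'wrist_torque': array([ 0.00616733,  0.02655955, -0.044011  ]), 'grip_force': 0.0, 'finger_gap': 21.597200790848163}
```

Depth on the pads shows the fingertips at z ≈ 93, about 36 mm above the reported TCP, so they never reached the case. I'll reopen, go lower and close.

>>> apply_moves:
  series: "0 0 0 0 -0.3; 0 0 0 0 -0.3; 0 0 0 0 -0.3; 0 0 0.04 0 -0.3; 0 0 0 0 -0.3"

```text
time: 5.45
tool_pos: [567.2, 313.0, 42.3]
tcp_rot: [-179.8, 0.0, 107.5]
ft_force: [-1.2, -0.4, -0.6]
finger_gap: 55.5
grip_force: 0.0
```

>>> apply_moves:
  series: "0 0 0.04 0 -0.3; 0 0 0 0 -0.3; 0 0 0 0 -0.1; 0 0 0 0 0; 0 0 0 0 0.05"

```text
time: 5.87
tool_pos: [568.6, 313.7, 33.2]
tcp_rot: [180.0, -0.0, 107.5]
ft_force: [-0.4, -0.8, -0.3]
finger_gap: 40.8
grip_force: 0.0
```

>>> apply_moves:
  series: "0 0 0 0 0.1; 0 0 0 0 0.15; 0 0 0 0 0.2; 0 0 0 0 0.3; 0 0 0 0 0.3"

```text
time: 6.28
tool_pos: [567.7, 313.4, 34.4]
tcp_rot: [-179.9, 0.0, 107.6]
ft_force: [-9.9, -3.6, 11.3]
finger_gap: 33.8
grip_force: 26.5
```

>>> apply_moves:
  series: "0 0 0 0 0.5; 0 -0.008 -0.03 0 0.5; 0 -0.012 -0.04 0 0.5; 0 -0.01 -0.04 0 0.5; 0 -0.005 -0.06 0 0.5"
  squeeze: 40

```text
time: 6.7
tool_pos: [557.4, 310.0, 83.5]
tcp_rot: [-179.9, 0.0, 107.5]
ft_force: [-0.5, -0.4, -1.7]
finger_gap: 22.5
grip_force: 41.0
```

>>> apply_moves:
  series: "0 0 -0.08 0 0.5; 0 0 -0.08 0 0.5; 0 0 0 0 0.5; 0 0 0 0 0.5"

```text
time: 7.03
tool_pos: [559.8, 311.1, 134.3]
tcp_rot: [179.8, -0.0, 107.5]
ft_force: [0.3, 1.8, -1.9]
finger_gap: 22.8
grip_force: 41.0
```

```bash
python3 - <<'E'
from bench import *
from h import *
st=sense(); s=snapshot('side'); print(st['tool_pos'],st['grip_force'],st['finger_gap'])
c=st['tool_pos']; T=s["extrinsics"];K=s["intrinsics"]; q=(c-T[:3,3])@T[:3,:3]; u,v=(K@(q/q[2]))[:2].astype(int); print(u,v)
cv2.imwrite('pics/s5.png',cv2.resize(s['frame'][v-60:v+40,u-50:u+50],(600,600),interpolation=2))
E
```

```text
[559.76869217 311.05111681 134.27090502] 41.02924255657399 22.79114633872736
169 229
```

View pics/s5.png

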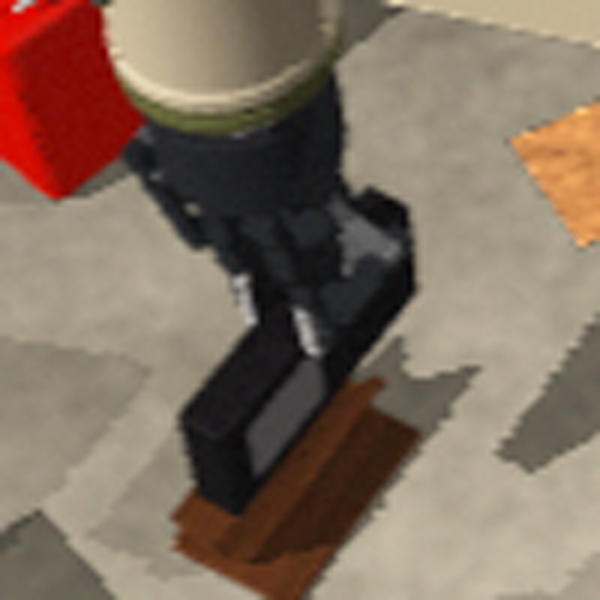

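The case has swung upright between the pads (gap ≈ 23 mm = its thickness), bottom corner at crop (235,510), hanging clear of the rest. I measure its top and bottom heights and plan the carry.

```bash
python3 - <<'E'
from bench import *
from h import *
st=sense(); c=np.array([*st['tool_pos'][:2],0]); z0=st['tool_pos'][2]
a=np.radians(17.5); R=np.c_[[np.cos(a),np.sin(a),0],[-np.sin(a),np.cos(a),0],[0,0,1]]
for n in("side","top"):
    s=snapshot(n); P=cloud(s).reshape(-1,3); q=(P-c)@R
    k=(abs(q[:,0])<25)&(abs(q[:,1])>25)&(abs(q[:,1])<80)&(q[:,2]>55)&(q[:,2]<200); r=q[k]
    h,e=np.histogram(r[:,2],np.arange(60,200,4)); print(n,len(r),[(int(e[i]-z0),int(h[i])) for i in range(len(h)) if h[i]>8])
    t=r[abs(r[:,2]-e[h.argmax()]-2)<5]; print(" top pts z-z0",np.median(t[:,2])-z0,"ex",np.percentile(t[:,0],[3,97]),"ey",np.percentile(r[:,1],[1,99]))
    for sgn in(1,-1):
        w=r[(sgn*r[:,1]>30)]; print(sgn,len(w),np.percentile(w[:,2],[2,98])-z0 if len(w) else "")
E
python3 plan.py 623.5 27 134 77.5 0.5 9
```

```text
side 510 [(-24, 20), (-20, 16), (-16, 21), (-12, 27), (-8, 13), (-4, 31), (0, 22), (3, 22), (7, 19), (11, 23), (15, 20), (19, 15), (23, 18), (27, 16), (31, 18), (35, 20), (39, 91), (43, 92)]
 top pts z-z0 44.00045092129395 ex [-11.61082586  10.31287113] ey [-68.07480896  70.29208581]
1 354 [-21.92927284  46.58181521]
-1 117 [-22.8451146   46.43542762]
top 192 [(35, 19), (39, 60), (43, 43)]
 top pts z-z0 42.55786903096603 ex [-13.83601187   8.84267843] ey [-73.6724147   65.38769967]
1 45 [-20.29047318  46.85676161]
-1 133 [-20.69950621  46.89346076]
t 7.1833 d [  66.2 -282.9    4. ] dyaw -30.0 N 9
-0.107 -0.008 -0.001 0.0291 0.5; -0.108 -0.002 -0.001 0.0291 0.5; -0.108 0.004 -0.001 0.0291 0.5; -0.107 0.011 -0.001 0.0291 0.5; -0.106 0.017 -0.001 0.0291 0.5
-0.105 0.023 -0.001 0.0291 0.5; -0.104 0.029 -0.001 0.0291 0.5; -0.102 0.035 -0.001 0.0291 0.5; -0.100 0.041 -0.001 0.0291 0.5
```

>>> apply_moves:
  series: "-0.107 -0.008 0 0.0291 0.5; -0.108 -0.002 0 0.0291 0.5; -0.108 0.004 0 0.0291 0.5; -0.107 0.011 0 0.0291 0.5; -0.106 0.017 0 0.0291 0.5"

```text
time: 7.6
tool_pos: [594.2, 151.6, 129.7]
tcp_rot: [-179.8, 0.0, 90.7]
ft_force: [0.9, -0.5, -1.2]
finger_gap: 23.1
grip_force: 41.0
```

>>> apply_moves:
  series: "-0.105 0.023 0 0.0291 0.5; -0.104 0.029 0 0.0291 0.5; -0.102 0.035 0 0.0291 0.5; -0.100 0.041 0 0.0291 0.5; 0 0 0 0 0.5"

```text
time: 8.02
tool_pos: [624.5, 21.1, 129.9]
tcp_rot: [-179.9, 0.2, 77.1]
ft_force: [-0.5, 0.2, -1.8]
finger_gap: 23.0
grip_force: 41.0
```

>>> apply_moves:
  series: "0 0 0.1 0 0.5; 0 0 0.1 0 0.5; 0 0 0 0 0.5; 0 0 0 0 0.5; 0 0 0 0 0.5"

```text
time: 8.43
tool_pos: [624.6, 27.4, 72.2]
tcp_rot: [-180.0, 0.0, 77.5]
ft_force: [1.3, -0.6, -1.5]
finger_gap: 22.7
grip_force: 41.0
```

```bash
python3 plan.py 623.5 27 30 77.5 0.5 2; python3 - <<'E'
from bench import *
from h import *
z0=sense()['tool_pos'][2]; c=np.array([*sense()['tool_pos'][:2],0]); a=np.radians(-12.5); R=np.c_[[np.cos(a),np.sin(a),0],[-np.sin(a),np.cos(a),0],[0,0,1]]
s=snapshot("side"); q=(cloud(s).reshape(-1,3)-c)@R; r=q[(abs(q[:,0])<20)&(abs(q[:,1])>25)&(abs(q[:,1])<80)&(q[:,2]>15)&(q[:,2]<150)]
for sg in(1,-1): w=r[sg*r[:,1]>30]; print(z0,np.percentile(w[:,2],[1,4,98])-z0,np.percentile(w[:,0],[3,97]))
print(np.percentile(r[:,1],[1,99]))
E
```

```text
t 8.4333 d [ -1.1  -0.4 -42.2] dyaw -0.0 N 2
-0.001 -0.002 0.070 0.0002 0.5; -0.001 -0.002 0.070 0.0002 0.5
72.22779746794464 [-25.0872996  -20.32026262  47.44720127] [-13.20572525   9.3589541 ]
72.22779746794464 [-24.09494792 -20.23934619  46.17404012] [-13.63814615   7.29513371]
[-68.30616243  70.5425045 ]
```

>>> apply_moves:
  series: "0 0 0.07 0 0.5; 0 0 0.05 0 0.5; 0 0 0 0 0.5; 0 0 0 0 0.5; 0 0 0 0 0.5"

```text
time: 8.9
tool_pos: [626.2, 27.3, 38.1]
tcp_rot: [179.8, -0.0, 77.5]
ft_force: [0.3, 0.5, -2.6]
finger_gap: 23.0
grip_force: 41.0
```

>>> apply_moves:
  series: "0 0 0.006 0 0.5; 0 0 0.006 0 0.5; 0 0 0 0 0.5; 0 0 0 0 0.5"

```text
time: 9.23
tool_pos: [624.9, 27.2, 32.6]
tcp_rot: [180.0, -0.0, 77.5]
ft_force: [-0.6, 0.4, -1.1]
finger_gap: 23.0
grip_force: 41.0
```

>>> apply_moves:
  series: "0 0 0.006 0 0.5; 0 0 0 0 0.5; 0 0 0 0 0.5"

```text
time: 9.48
tool_pos: [624.6, 27.2, 30.3]
tcp_rot: [-180.0, 0.0, 77.5]
ft_force: [-0.0, 0.6, -1.2]
finger_gap: 22.7
grip_force: 41.0
```

>>> apply_moves:
  series: "0 0 0.004 0 0.5; 0 0 0 0 0.5; 0 0 0 0 0.5"

```text
time: 9.73
tool_pos: [624.8, 27.2, 29.3]
tcp_rot: [-180.0, 0.0, 77.5]
ft_force: [0.6, -0.3, -1.4]
finger_gap: 22.6
grip_force: 41.0
```

>>> apply_moves:
  series: "0 0 0.004 0 0.5; 0 0 0 0 0.5; 0 0 0 0 0.5"

```text
time: 9.98
tool_pos: [625.2, 27.2, 29.1]
tcp_rot: [180.0, -0.0, 77.5]
ft_force: [-2.8, -0.6, 6.2]
finger_gap: 22.8
grip_force: 41.2
```

>>> apply_moves:
  series: "0 0 0.004 0 0.5; 0 0 0 0 0.5; 0 0 0 0 0.5"

```text
time: 10.23
tool_pos: [625.8, 27.0, 28.8]
tcp_rot: [179.9, -0.0, 77.5]
ft_force: [-1.9, 0.4, 8.4]
finger_gap: 22.8
grip_force: 41.2
```

>>> apply_moves:
  series: "0 0 0.003 0 0.5; 0 0 0 0 0.5; 0 0 0 0 0.5"

```text
time: 10.48
tool_pos: [626.4, 26.9, 28.6]
tcp_rot: [179.8, -0.0, 77.5]
ft_force: [-3.7, -1.1, 12.5]
finger_gap: 23.2
grip_force: 41.6
```

>>> apply_moves:
  series: "0 0 -0.008 0 0.5; 0 0 0 0 0.46; 0 0 0 0 0.42; 0 0 0 0 0.36; 0 0 0 0 0.3"
  squeeze: 20

```text
time: 10.9
tool_pos: [624.6, 27.2, 28.1]
tcp_rot: [-180.0, 0.0, 77.5]
ft_force: [0.7, 0.3, -1.4]
finger_gap: 30.0
grip_force: 0.0
```

>>> apply_moves:
  series: "0 0 0 0 0.2; 0 0 0 0 0; 0 0 0 0 -0.2; 0 0 -0.03 0 -0.2; 0 0 -0.1 0 -0.2"

```text
time: 11.32
tool_pos: [620.5, 27.3, 62.5]
tcp_rot: [-179.5, 0.1, 77.5]
ft_force: [0.5, -0.4, -1.2]
finger_gap: 51.3
grip_force: 0.0
```

>>> apply_moves:
  series: "0 0 -0.13 0 -0.2; 0 0 -0.13 0 -0.2; 0 0 -0.13 0 -0.2; 0 0 -0.1 0 -0.2; 0 0 0 0 -0.2"

```text
time: 11.73
tool_pos: [628.9, 27.1, 224.9]
tcp_rot: [179.2, -0.1, 77.5]
ft_force: [1.2, 0.6, -0.2]
finger_gap: 50.8
grip_force: 0.0
```

```bash
python3 plan.py 446 -327 215 93 0.1 13; python3 - <<'E'
from bench import *
from h import *
c=np.array([623.5,27,0]); a=np.radians(-12.5); R=np.c_[[np.cos(a),np.sin(a),0],[-np.sin(a),np.cos(a),0],[0,0,1]]
s=snapshot("side"); q=(cloud(s).reshape(-1,3)-c)@R; r=q[(abs(q[:,0])<40)&(abs(q[:,1])<90)&(q[:,2]>12)&(q[:,2]<120)]
t=r[r[:,2]>66]; print(np.percentile(r[:,2],[1,50,98]),len(t),rect(t),np.percentile(t[:,0],[3,97]),np.percentile(t[:,1],[1,99]))
for sg in(1,-1): print(np.median(t[sg*t[:,1]>20],axis=0))
for lo in(-12,-6,0,6): k=(t[:,0]>=lo)&(t[:,0]<lo+6); print(lo,np.median(t[k,2]),k.sum())
E
```

```text
t 11.7333 d [-182.9 -354.1   -9.9] dyaw 15.5 N 13
-0.099 -0.026 0.003 -0.0104 0.1; -0.098 -0.028 0.003 -0.0104 0.1; -0.098 -0.030 0.003 -0.0104 0.1; -0.097 -0.032 0.003 -0.0104 0.1; -0.096 -0.034 0.003 -0.0104 0.1
-0.096 -0.036 0.003 -0.0104 0.1; -0.095 -0.038 0.003 -0.0104 0.1; -0.094 -0.040 0.003 -0.0104 0.1; -0.093 -0.042 0.003 -0.0104 0.1; -0.092 -0.044 0.003 -0.0104 0.1
-0.091 -0.046 0.003 -0.0104 0.1; -0.090 -0.048 0.003 -0.0104 0.1; -0.089 -0.050 0.003 -0.0104 0.1
[12.81096362 57.43009843 76.65816764] 307 [  3.5   1.5 138.9  29.6  88.7] [-10.01460203  14.48145419] [-66.56506639  69.89669515]
[ 0.55576835 45.99822894 71.7122652 ]
[  0.93672851 -44.84446258  71.84034955]
-12 70.4573850840801 70
-6 72.3392405923014 73
0 72.14317533033841 67
6 72.74754672276913 72
```

Case stands upright and centred (within 2 mm, top at 72–73 mm). On to the bar.

>>> apply_moves:
  series: "-0.099 -0.026 0 -0.0104 0.1; -0.098 -0.028 0 -0.0104 0.1; -0.098 -0.030 0 -0.0104 0.1; -0.097 -0.032 0 -0.0104 0.1; -0.096 -0.034 0 -0.0104 0.1"

```text
time: 12.2
tool_pos: [553.2, -109.9, 213.2]
tcp_rot: [-179.9, -0.0, 83.6]
ft_force: [-0.4, -0.6, -0.6]
finger_gap: 38.6
grip_force: 0.0
```

>>> apply_moves:
  series: "-0.096 -0.036 0 -0.0104 0.1; -0.095 -0.038 0 -0.0104 0.1; -0.094 -0.040 0 -0.0104 0.1; -0.093 -0.042 0 -0.0104 0.1; -0.092 -0.044 0 -0.0104 0.1"

```text
time: 12.62
tool_pos: [483.2, -246.3, 213.3]
tcp_rot: [-179.9, -0.1, 89.5]
ft_force: [0.2, -0.1, -0.8]
finger_gap: 38.5
grip_force: 0.0
```

>>> apply_moves:
  series: "-0.091 -0.046 0 -0.0104 0.1; -0.090 -0.048 0 -0.0104 0.1; -0.089 -0.050 0 -0.0104 0.1; 0 0 0 0 0.1; 0 0 0 0 0.1"

```text
time: 13.03
tool_pos: [441.0, -327.8, 213.3]
tcp_rot: [-179.9, -0.1, 92.8]
ft_force: [0.4, 0.2, 0.3]
finger_gap: 38.7
grip_force: 0.0
```

>>> apply_moves:
  series: "0 0 0.12 0 0.1; 0 0 0.12 0 0.1; 0 0 0.1 0 0.1; 0 0 0 0 0.1; 0 0 0 0 0.1"

```text
time: 13.45
tool_pos: [441.3, -324.6, 110.4]
tcp_rot: [-179.8, -0.2, 93.1]
ft_force: [0.5, -0.3, 0.7]
finger_gap: 38.1
grip_force: 0.0
```

```bash
python3 plan.py 446 -327 33 93 0.1 3; python3 - <<'E'
from bench import *
from h import *
st=sense(); c=np.array([*st['tool_pos'][:2],0]); a=np.radians(3); R=np.c_[[np.cos(a),np.sin(a),0],[-np.sin(a),np.cos(a),0],[0,0,1]]
s=snapshot("side"); T=s["extrinsics"];K=s["intrinsics"]; q=(st['tool_pos']-T[:3,3])@T[:3,:3]; u,v=(K@(q/q[2]))[:2].astype(int); print(u,v)
cv2.imwrite('pics/s6.png',cv2.resize(s['frame'][v-70:v+50,u-60:u+60],(600,600),interpolation=2))
E
```

```text
t 13.45 d [  4.7  -2.4 -77.4] dyaw -0.1 N 3
-0.003 0.005 0.086 0.0002 0.1; -0.003 0.005 0.086 0.0002 0.1; -0.003 0.005 0.086 0.0002 0.1
354 141
```

View pics/s6.png

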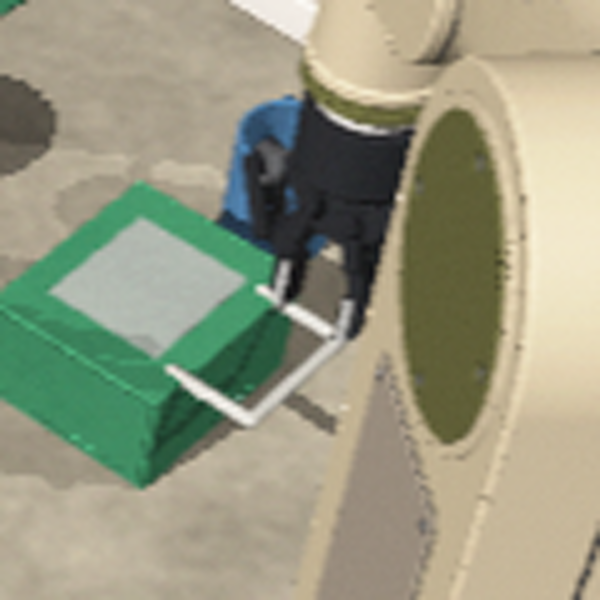

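The gripper is over the bar (bar from (250,420) to (350,335)), the fingers astride it with height to spare. Descend and pinch.

>>> apply_moves:
  series: "-0.005 0.013 0.08 0 0.1; 0 0 0.08 0 0.1; 0 0 0.08 0 0.1; 0 0 0.02 0 0.1; 0 0 0 0 0.1"

```text
time: 13.92
tool_pos: [446.5, -327.9, 34.7]
tcp_rot: [-180.0, -0.0, 93.0]
ft_force: [0.0, 1.2, 0.0]
finger_gap: 38.3
grip_force: 0.0
```

>>> apply_moves:
  series: "0 0 0 0 0.3; 0 0 0 0 0.5; 0 0 0 0 0.7; 0 0 0 0 0.9; 0 0 0 0 0.9"
  squeeze: 60

```text
time: 14.33
tool_pos: [446.4, -329.5, 36.4]
tcp_rot: [180.0, 0.1, 93.0]
ft_force: [-5.8, -0.4, 6.6]
finger_gap: 7.8
grip_force: 58.6
```

>>> apply_moves:
  series: "0 0.002 -0.055 0 0.9; 0 0.007 -0.055 0 0.9; 0 0.012 -0.054 0 0.9; 0 0.017 -0.053 0 0.9; 0 0.021 -0.051 0 0.9"

```text
time: 14.75
tool_pos: [462.4, -328.3, 115.9]
tcp_rot: [-179.8, 0.1, 93.0]
ft_force: [-4.6, -5.0, -5.0]
finger_gap: 7.7
grip_force: 58.4
```

>>> apply_moves:
  series: "0 0.026 -0.049 0 0.9; 0 0.030 -0.047 0 0.9; 0 0.034 -0.044 0 0.9; 0 0.037 -0.041 0 0.9; 0 0.041 -0.037 0 0.9"

```text
time: 15.17
tool_pos: [510.3, -325.4, 183.1]
tcp_rot: [-179.6, 0.0, 92.9]
ft_force: [-25.2, 4.3, 16.9]
finger_gap: 7.5
grip_force: 59.1
```

>>> apply_moves:
  series: "0 0 0 0 0.9; 0 0 0 0 0.9; 0 0 0 0 0.9; 0 0 0 0 0.9; 0 0 0 0 0.9"

```text
time: 15.58
tool_pos: [511.0, -325.5, 183.9]
tcp_rot: [-179.7, 0.1, 92.9]
ft_force: [-25.6, 5.5, 21.3]
finger_gap: 7.3
grip_force: 61.0
```

```bash
python3 - <<'E'
from bench import *
from h import *
st=sense(); print(st['tool_pos'],st['ft_force'],st['finger_gap'],st['grip_force'])
s=snapshot("side"); t=snapshot("top")
hs=np.array([565+70*np.cos(.052),-320+70*np.sin(.052),0]); a=np.radians(3); R=np.c_[[np.cos(a),np.sin(a),0],[-np.sin(a),np.cos(a),0],[0,0,1]]
for n,x in(("side",s),("top",t)):
    q=(cloud(x).reshape(-1,3)-hs)@R; g=cv2.cvtColor(x['frame'],cv2.COLOR_BGR2HSV).reshape(-1,3)
    k=(q[:,0]>-120)&(q[:,0]<-15)&(abs(q[:,1])<75)&(q[:,2]>100)&(q[:,2]<200)&(g[:,0]>60)&(g[:,0]<90)&(g[:,1]>60); w=q[k]
    if len(w)>20: m,b=np.polyfit(w[:,0],w[:,2],1); print(n,len(w),"lid angle",np.degrees(np.arctan(-m)),b)
    cc=np.array([623.5,27,0]); a2=np.radians(-12.5); R2=np.c_[[np.cos(a2),np.sin(a2),0],[-np.sin(a2),np.cos(a2),0],[0,0,1]]
    q=(cloud(x).reshape(-1,3)-cc)@R2; w=q[(abs(q[:,0])<40)&(abs(q[:,1])<90)&(q[:,2]>66)&(q[:,2]<120)]; print("case",len(w),rect(w),np.median(w[:,2]))
f=s['frame'][60:210,230:430]; cv2.imwrite('pics/s7.png',cv2.resize(f,(800,600),interpolation=2))
E
```

```text
[ 511.00384436 -325.47397502  183.87331862] [-25.62921713   5.45014328  21.3099447 ] 7.2998311583262705 61.01045072078705
side 117 lid angle 47.28319964120457 91.96609848552441
case 312 [  1.7   1.3 138.6  28.  -88.9] 72.12086827439305
top 202 lid angle 48.277165570760545 89.25616294315577
case 243 [  3.2  -3.  138.9  25.1 -89.7] 73.53008021602886
```

View pics/s7.png

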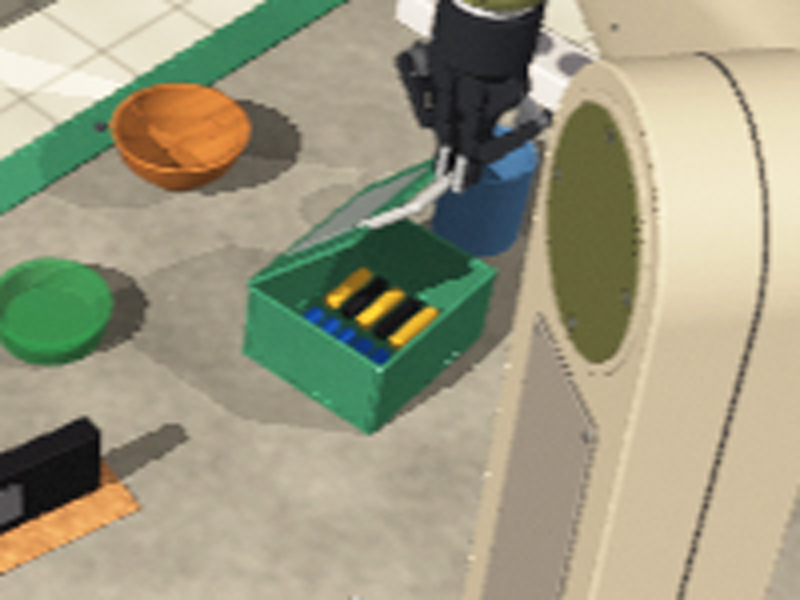

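The lid is open with both pads on the bar (460,170), cells visible, and the case stands on the mat (bottom left). The angle measures about 48–51°. I'll ease the radial push slightly, then hand in.

>>> apply_moves:
  series: "0 -0.004 -0.005 0 0.9; 0 0 0 0 0.9; 0 0 0 0 0.9; 0 0 0 0 0.9; 0 0 0 0 0.9"

```text
time: 16.1
tool_pos: [510.8, -325.4, 183.9]
tcp_rot: [-179.8, 0.1, 93.0]
ft_force: [-16.2, 3.1, 9.9]
finger_gap: 7.4
grip_force: 59.8
```

```bash
python3 -c "
from bench import *
s=sense();print(s['qd'].round(2),s['tool_pos'],s['ft_force'],s['grip_force']);print(hand_in())"
```

```text
[ 0.01 -0.01 -0.01 -0.03 -0.05  0.09] [ 510.8469114  -325.41742324  183.86446632] [-16.24316699   3.08601911   9.90016832] 59.84874129295349
the job is handed in; nothing more can be done
None
```

I handed the job in: the remote case stands released and upright within about 4 mm of the mat's centre, and the gripper is holding the battery-box lid still at about 50° (measured 47–51°); no verdict came back.

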